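# Tip a batch skip into the lot carton

### The job

Tip the bench skip right over on to its front stop so that all five wooden pegs go into the carton under its lip. Then ease the skip back, without letting it fall back, until it is fully upright and caught in its detent, and let go. Leave the things standing round about where they are.

Things in the scene. Friction and masses are not known exactly. Their poses are not given: they have to be found in the camera images.
- stand: Fixed stand of the tipping skip, steel plate and grey tube. Origin on the worktop under the middle of the hinge; x (level) points the way the skip tips, y along the hinge to the left, z up. Base plate x -190 to 0, y -150 to 150 mm. Side frames of 16 mm tube at y -130 and 130 mm, no higher than 235 mm but for the hood.
- hinge (a point): Middle of the hinge line, 165 mm over the worktop, straight above the stand's origin; the skip turns about the stand's y axis here.
- hood (a point): Middle of the front edge tube (16 mm, y -130 to 130 mm) of the fixed clear hood over the carton: 95 mm ahead of the hinge (stand x), 415 mm over the worktop; the roof falls from it to x 200, z 335, the far wall on to x 206, z 100 mm; side skirts below z 220. A gripper pointing straight down at the tipped skip's knob strikes this tube; leaning its wrist back some 40 degrees towards stand -x it clears it.
- skip (a joint): Skip angle, rad: 0 upright on its rear pads, growing as it tips along stand +x, 1.745 at the front stop. A sprung detent holds it at 0: it yields past 0.19 (6 to 9 N at the knob), is clear above 0.35, and must be pushed through again on the way back (a few N), snapping home below 0.19. Empty (about 0.8 kg) it balances near 0.85: above that it falls on to the front stop and stays, below it falls back.
- knob (a point): Centre of the skip's black cross knob, a round bar 44 mm long (along the hinge) and 28 mm thick, on a 12 mm rod from the middle of the skip's rear wall, on the robot's side. 171 mm from the hinge: upright it is 160 mm behind (stand -x) and 60 mm above the hinge, tipped fully 87 mm ahead and 147 mm above. Pinched on its flat ends it can turn between the fingers. Axes: the skip's.
- carton: Shallow open cardboard carton, 279 (its x) x 208 (its y) x 77 mm, loose, 0.3 kg, standing under the skip's lip with its long side across, in front of the legs, its near wall under a sloping spill apron, beneath the hood. Origin at the centre of its underside; raised inner floor at 34 mm; inside 268 x 198 mm.
- ticket_pad: Bystander: white pad of tickets, 60 x 85 x 19 mm, flat on the worktop to the right of the stand. Origin at the centre of its underside.
- tape_roll: Bystander: roll of brown packing tape lying flat, 79 mm across, 37 mm high, to the right. Origin at the centre of its underside.
- marker: Bystander: felt marker, 126 x 18 x 20 mm, lying to the right. Origin at its middle, on the underside.
- peg_a: Wooden peg, 62 (its x) x 15 x 11 mm, 12 g, one of the five alike that lie loose in the skip at the start. Origin at the centre of its underside.
- peg_b: Wooden peg, 62 (its x) x 15 x 11 mm, 12 g, one of the five alike that lie loose in the skip at the start. Origin at the centre of its underside.
- peg_c: Wooden peg, 62 (its x) x 15 x 11 mm, 12 g, one of the five alike that lie loose in the skip at the start. Origin at the centre of its underside.
- peg_d: Wooden peg, 62 (its x) x 15 x 11 mm, 12 g, one of the five alike that lie loose in the skip at the start. Origin at the centre of its underside.
- peg_e: Wooden peg, 62 (its x) x 15 x 11 mm, 12 g, one of the five alike that lie loose in the skip at the start. Origin at the centre of its underside.

How it is judged:
On the way:
1. the skip is tipped right over to its front stop (value of joint skip above 1.6 rad), for 0.2 s.
At the end, for the whole second after the job is handed in: The skip is upright in its detent (angle under 0.08 rad) and still; all five pegs lie at rest inside the carton (each peg's centre within its walls and no higher than 80 mm over the carton's underside) (value of joint skip below 0.08 rad and velocity of joint skip between -0.05 and 0.05 rad/s and x of peg_a in the frame of carton between -0.135 and 0.135 m and y of peg_a in the frame of carton between -0.101 and 0.101 m and z of each of peg_a, peg_b, peg_c, peg_d, peg_e in the frame of carton below 0.08 m and linear speed of each of peg_a, peg_b, peg_c, peg_d, peg_e below 0.02 m/s and x of peg_b in the frame of carton between -0.135 and 0.135 m and y of peg_b in the frame of carton between -0.101 and 0.101 m and x of peg_c in the frame of carton between -0.135 and 0.135 m and y of peg_c in the frame of carton between -0.101 and 0.101 m and x of peg_d in the frame of carton between -0.135 and 0.135 m and y of peg_d in the frame of carton between -0.101 and 0.101 m and x of peg_e in the frame of carton between -0.135 and 0.135 m and y of peg_e in the frame of carton between -0.101 and 0.101 m); the robot touches nothing.
It fails at once if the skip falls back: it swings back faster than 2 rad/s between 1.2 and 0.35 rad (velocity of joint skip below -2 rad/s and value of joint skip between 0.35 and 1.2 rad).
It fails at once if the carton is shoved more than 40 mm (distance of carton from where it was at the start of the episode above 0.04 m).
It fails at once if a bystander is moved more than 30 mm (distance of any of ticket_pad, tape_roll, marker from where it was at the start of the episode above 0.03 m).
It also fails if it takes over 48 s, if anything falls off the work surface, if the arm or the gripper's body presses on something with over 40 N, if the wrist force passes 120 N, or if a joint passes its speed limit or range.

### The arm

A 7-joint arm with a two-finger parallel gripper is mounted at the origin on a cart in front of the work surface, level with it; the furniture and walls round the work are solid. World frame = base frame: x ahead of the robot, y to its left, z up, the work surface at z = 0. Lengths are in m, angles in rad, forces in N, time in s.
With the tool pointing down it reaches from about 0.425 to 0.925 m from the base axis. Payload 6.8 kg.
Tool frame: the origin (TCP) lies at the very end of the fingers, on their centre line; the grasp point (between the pads) lies 19 mm behind it (bot.grasp_offset is the distance from the TCP to the grasp point, in m); z points along the fingers, y is the direction in which the jaws open and shut (so a half turn about z gives the same grasp; the last joint's range is limited). The gripper opens to 85 mm and grips with 20 to 120 N. Pads are 22 mm wide; open, the fingers measure 114 mm over their backs; the gripper's body (76 mm by 85 mm) begins 54 mm behind the grasp point. The pads swing forward as they close: fully open they stand 13 mm farther back than shut.
Start: joints at [-1.401, 0.477, 0.022, 1.555, -0.011, 1.109, -0.083], TCP at [0.185, 0.649, 0.231] pointing down, gripper open.
Joint ranges: [-2.96, 2.96], [-0.34, 2.1], [-1.41, 1.46], [0.24, 2.44], [-1.37, 4.51], [0.17, 1.92], [-2.96, 2.96]. Speed limits (rad/s): [2.39, 2.39, 3.14, 3.14, 3.14, 3.14, 3.14].

### API

Orientations are given as a unit quaternion [w, x, y, z].
In Python, from station import monitor, cams, bot, finder gives the robot as it stands.
- The arm moves only by the tool jog_arm, never from a script. Its argument "plan" is a list of rows, each an object of numbers: "x", "y", "z": the shift along the tool's x, y, z as a fraction of full scale; "wx", "wy", "wz": the turn, a rotation vector about the tool's x, y, z as a fraction of full scale. A call has 1 to 12 rows; each row is the pose to reach, as a shift and turn from the pose measured when the call began, along the tool's axes at that moment, turning the shorter way round; what a row does not reach only later rows make up. Full scale, the value 1, is 20 cm for a shift and 180 degrees for a turn. A row lasts 1/12 s, in which the tool goes at most 41.7 mm and 7.16 degrees, less where a joint would pass 70% of its speed; a pose out of reach is approached as far as the arm can. A call with a number of a shift or a turn outside -1 to 1 is refused whole. A call with a gripper value outside its range is refused whole. "hand" is the opening, from -1 (shut) to 1 (fully open), set as the call begins (left out, the last holds). The fingers move at their own pace and stop on an object; "grip_force" is the grip in N (left out, the last holds). Time passes only in rows, so rows that repeat a pose let the fingers close. It gives the time, the measured TCP pose, the force and the opening at its end, in the units of the state.
- monitor.get_obs(): the state, without advancing time (a new reading comes with each control period).
- cams.read_camera(name): name is "side" or "top" or "wrist"; returns the picture (384x512x3 uint8, red, green, blue); there is no depth.
- cams.get_calibration(name): a dict with "fx", "fy", "cx", "cy" (pixels), "extrinsics" (4x4, takes a point from world to camera coordinates). Camera axes: x right, y down, z forward; pixel columns grow to the right and rows downward; lengths in m; the calibration is good to about 2 mm. A picture is of the moment at which its call begins: read the wrist's pose just before it. get_calibration takes no time and is no camera call; for the wrist camera it gives the pose at the moment of the call.
- bot.hand_in(): hands the job in, once; it reports no verdict.
Trained networks look in the newest picture that a camera, given by its name, has taken for a name from the list of things; names that differ only in an ending like _2 or _b are one class to them, and where a whole thing is asked for, a point or a joint stands for the part that bears it (a point fixed in the world has none). Each returns a list of dicts, best first, with "confidence" (0 to 1); they miss things now and then, are a little off and sometimes report something else, mostly with a low value. They report only what shows in the picture. A call takes as long as a camera call.
- finder.find_in(camera, target): "bbox" ([left, top, width, height] in pixels, round what is visible of it).
- finder.place_of(camera, target): "location" ([column, row] in pixels: a listed point, or the origin of a listed thing).
The state is a dict: "t": time; "q": joint angles; "joint_vel": joint speeds; "joint_torque": joint torques, N m; "eef_pos": TCP position; "tool_rot": TCP orientation; "contact_force": force on the tool from outside, world axes, zero at the start; "torque": the same for the moment, N m; "gripper_width": opening from 0.0 (shut) to 1.0 (fully open).
Only numpy, scipy, OpenCV 4.12 (cv2) and the standard library are available. Lean on these libraries where they do the work, as an engineer would, in place of code of your own. Each camera call takes 0.05 s, during which the arm holds its last target. There are 200 camera calls.

## Working session

There is one attempt and no reset: what is moved stays moved. The work goes in short steps, Python scripts to look and compute and a tool call to move; the robot and the scene stay as the last step left them, time stands still between calls to the robot, and variables do not carry over. Pictures are saved under pics/ and viewed, about 8 in all and at most 12, crops included, and the job is handed in when it is done.

Besides the shell and the picture viewer there is one more tool, called after "Call:" in YAML: its name, and indented under it one key for each argument. jog_arm: Moves the arm, as the interface text tells. Shift numbers are shares of 20 cm and turn numbers shares of 180 degrees, none past 1 either way. Its arguments: {"type":"object","properties":{"plan":{"type":"array","items":{"type":"object","properties":{"x":{"type":"number","minimum":-1,"maximum":1},"y":{"type":"number","minimum":-1,"maximum":1},"z":{"type":"number","minimum":-1,"maximum":1},"wx":{"type":"number","minimum":-1,"maximum":1},"wy":{"type":"number","minimum":-1,"maximum":1},"wz":{"type":"number","minimum":-1,"maximum":1}}}},"hand":{"type":"number"},"grip_force":{"type":"number"}},"required":["plan"]}

```bash
ls; mkdir -p pics; python3 - <<'E'
from station import monitor, cams, bot, finder
import cv2,numpy as np
o=monitor.get_obs();print(o)
ims=[]
for c in("side","top"):
    im=cams.read_camera(c);ims.append(im)
    k=cams.get_calibration(c);print(c,k)
    for t in("stand","hinge","hood","knob","carton"):
        r=finder.place_of(c,t);print(t,[(np.round(d["location"],1).tolist(),round(d["confidence"],2)) for d in r[:2]])
cv2.imwrite("pics/a.png",cv2.resize(np.hstack(ims),(800,300))[:,:,::-1])
cv2.imwrite("pics/top.png",ims[1][:,:,::-1]);cv2.imwrite("pics/side.png",ims[0][:,:,::-1])
E
```

```text
pics
{'t': 0.0, 'q': array([-1.40112178,  0.47780521,  0.02232967,  1.55646673, -0.01149835,
        1.10929536, -0.08309223]), 'joint_vel': array([-0.000611  , -0.00075079,  0.00072222, -0.00044729, -0.00089826,
        0.00064152,  0.00045123]), 'joint_torque': array([ 2.29228517e-04, -5.96456087e+01,  1.60744652e+00, -2.81204742e+01,
        1.23697377e-02,  9.48821398e-03,  2.45704325e-05]), 'eef_pos': array([0.1849409 , 0.64854607, 0.23031565]), 'tool_rot': array([-6.08179737e-05,  1.38421873e-01,  9.90372926e-01, -9.21295786e-04]), 'contact_force': array([ 0.29250009, -0.58672218,  0.43068586]), 'torque': array([-0.01870277,  0.00638651,  0.05192153]), 'gripper_width': 1.0003948426339169}
side {'fx': 389.7668267005057, 'fy': 389.7668267005057, 'cx': 254.9732380752654, 'cy': 192.82669648692064, 'extrinsics': array([[-0.98875361, -0.1494997 , -0.00401639,  0.5403036 ],
       [-0.06805977,  0.47371937, -0.87804204,  0.24547299],
       [ 0.13316966, -0.86789389, -0.47856666,  1.13891062],
       [ 0.        ,  0.        ,  0.        ,  1.        ]])}
stand [([233.4, 300.8], 0.88)]
hinge [([233.1, 252.3], 0.87), ([190.3, 158.2], 0.67)]
hood [([186.3, 154.8], 0.69), ([287.4, 226.1], 0.34)]
knob [([297.7, 235.5], 0.71)]
carton []
top {'fx': 408.8437047849764, 'fy': 408.8437047849764, 'cx': 259.4165767207907, 'cy': 193.22734450646385, 'extrinsics': array([[-0.15053539, -0.98860037, -0.0028978 ,  0.08858868],
       [-0.96513024,  0.14759528, -0.21619262,  0.5872662 ],
       [ 0.21415581, -0.02974788, -0.97634643,  1.16217654],
       [ 0.        ,  0.        ,  0.        ,  1.        ]])}
stand []
hinge [([191.9, 200.7], 0.86)]
hood [([171.1, 136.5], 0.89)]
knob [([199.1, 257.8], 0.82)]
carton [([197.0, 171.1], 0.91)]
```

View pics/a.png

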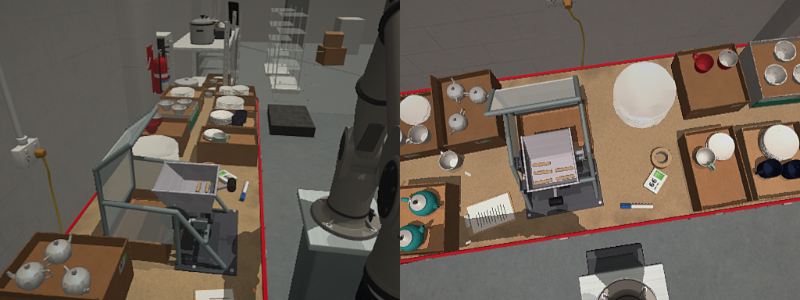

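```bash
cat > h.py <<'E'
from station import monitor, cams, bot, finder
import numpy as np
from scipy.spatial.transform import Rotation as R
from scipy.optimize import least_squares
def proj(c,P):
    k=cams.get_calibration(c);E=k["extrinsics"];p=E[:3,:3]@P+E[:3,3]
    return np.array([k["fx"]*p[0]/p[2]+k["cx"],k["fy"]*p[1]/p[2]+k["cy"]])
def world(s,L):
    c,n=np.cos(s[2]),np.sin(s[2])
    return np.array([s[0]+c*L[0]-n*L[1],s[1]+n*L[0]+c*L[1],L[2]])
def knobL(th):  # stand frame
    a=np.arctan2(.060,-.160); r=.171
    return np.array([r*np.cos(a-th),0,.165+r*np.sin(a-th)])
E
python3 - <<'E'
from h import *
L={"stand":[0,0,0],"hinge":[0,0,.165],"hood":[.095,0,.415],"knob":[-.16,0,.225]}
M=[("side","stand",233.4,300.8),("side","hinge",233.1,252.3),("side","hood",186.3,154.8),("side","knob",297.7,235.5),("top","hinge",191.9,200.7),("top","hood",171.1,136.5),("top","knob",199.1,257.8)]
f=lambda s:np.concatenate([proj(c,world(s,L[t]))-[u,v] for c,t,u,v in M])
r=least_squares(f,[.6,.1,0],loss="soft_l1",f_scale=2)
print(r.x,np.degrees(r.x[2]));print(f(r.x).reshape(-1,2).round(1))
for th in(0,.5,.85,1.745):print(th,world(r.x,knobL(th)).round(3),np.linalg.norm(world(r.x,knobL(th))[:2]))
for c in("side","top"):
    cams.read_camera(c)
    for t in("ticket_pad","tape_roll","marker","peg_a"):
        print(c,t,[(np.round(d["location"]).tolist(),round(d["confidence"],2)) for d in finder.place_of(c,t)[:5]])
print(R.from_quat(np.roll(monitor.get_obs()["tool_rot"],-1)).as_matrix().round(3))
import cv2
for c in("side","top"):
    im=cv2.imread(f"pics/{c}.png")
    for l in L.values():cv2.circle(im,tuple(int(v) for v in proj(c,world(r.x,l)).round()),2,(0,255,0),-1)
    cv2.imwrite(f"pics/{c}2.png",im)
a=cv2.imread("pics/side2.png")[100:350,100:350];b=cv2.imread("pics/top2.png")[80:330,80:330]
cv2.imwrite("pics/b.png",cv2.resize(np.hstack([a,b]),(800,400)))
E
```

```text
[0.57684622 0.1813947  0.01496685] 0.857537351192002
[[ 0.5 -0.4]
 [-1.1 -0.9]
 [ 0.2  3.1]
 [-0.7  1. ]
 [ 2.5  0.4]
 [-0.5  0.2]
 [-0.1  0.2]]
0 [0.417 0.179 0.225] 0.45356647411124534
0.5 [0.465 0.18  0.294] 0.498646801233614
0.85 [0.516 0.18  0.325] 0.5469291001299622
1.745 [0.664 0.183 0.312] 0.6884062981584106
side ticket_pad [([287.0, 226.0], 0.73)]
side tape_roll [([262.0, 222.0], 0.52)]
side marker [([314.0, 247.0], 0.71)]
side peg_a [([254.0, 241.0], 0.64), ([233.0, 249.0], 0.29)]
top ticket_pad [([327.0, 232.0], 0.94)]
top tape_roll [([331.0, 203.0], 0.62)]
top marker [([300.0, 262.0], 0.51)]
top peg_a [([178.0, 212.0], 0.66), ([208.0, 214.0], 0.63), ([183.0, 231.0], 0.56), ([212.0, 225.0], 0.52), ([184.0, 222.0], 0.45)]
[[-0.962  0.274 -0.   ]
 [ 0.274  0.962  0.   ]
 [ 0.     0.    -1.   ]]
```

View pics/b.png

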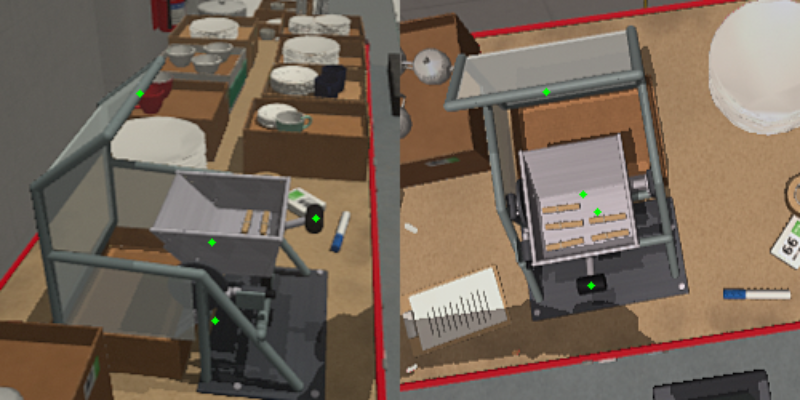

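```bash
cat >> h.py <<'E'
S=np.array([.5768,.1814,.015])
def rot(lean):
    return R.from_euler("z",S[2]).as_matrix()@np.column_stack([[-np.cos(lean),0,-np.sin(lean)],[0,1,0],[np.sin(lean),0,-np.cos(lean)]])
def pose(th,lean_deg,back=0):
    M=rot(np.radians(lean_deg));return world(S,knobL(th))+M[:,2]*(.019-back),M
def rows(ps):
    o=monitor.get_obs();M0=R.from_quat(np.roll(o["tool_rot"],-1)).as_matrix();p0=o["eef_pos"]
    for p,M in ps:
        s=M0.T@(p-p0)/.2;w=R.from_matrix(M0.T@M).as_rotvec()/np.pi
        print('{"x":%.3f,"y":%.3f,"z":%.3f,"wx":%.3f,"wy":%.3f,"wz":%.3f},'%(*s,*w))
def stat(th=None):
    o=monitor.get_obs();M=R.from_quat(np.roll(o["tool_rot"],-1)).as_matrix()
    k=o["eef_pos"]-.019*M[:,2];c,n=np.cos(S[2]),np.sin(S[2])
    d=k-np.r_[S[:2],.165];lx=c*d[0]+n*d[1];ly=-n*d[0]+c*d[1]
    print("t",o["t"],"grasp",k.round(4),"stand",np.round([lx,ly,d[2]],4),"r",np.hypot(lx,d[2]).round(4),"th",(np.arctan2(.060,-.160)-np.arctan2(d[2],lx)).round(3),
     "lean",np.degrees(np.arctan2(M[:,2]@[c,n,0],-M[2,2])).round(1),"F",o["contact_force"].round(1),"w",o["gripper_width"].round(3),"q",o["q"].round(2))
E
python3 - <<'E'
from h import *
M=rot(np.radians(15))
rows([(np.array([.22,.5,.40]),M),(np.array([.36,.3,.40]),M),pose(0,15,.12),pose(0,15,0)])
E
```

```text
{"x":-0.372,"y":-0.669,"z":-0.843,"wx":-0.012,"wy":-0.083,"wz":-0.093},
{"x":-1.320,"y":-1.439,"z":-0.843,"wx":-0.012,"wy":-0.083,"wz":-0.093},
{"x":-1.633,"y":-1.981,"z":-0.456,"wx":-0.012,"wy":-0.083,"wz":-0.093},
{"x":-1.782,"y":-1.936,"z":0.123,"wx":-0.012,"wy":-0.083,"wz":-0.093},
```

Call:
jog_arm:
  plan:
    - {"x": 0, "y": 0, "z": -0.2}
    - {"x": 0, "y": 0, "z": -0.4}
    - {"x": -0.1, "y": -0.15, "z": -0.6, "wy": -0.03, "wz": -0.03}
    - {"x": -0.2, "y": -0.3, "z": -0.75, "wy": -0.06, "wz": -0.06}
    - {"x": -0.35, "y": -0.5, "z": -0.84, "wx": -0.012, "wy": -0.083, "wz": -0.093}
    - {"x": -0.5, "y": -0.65, "z": -0.84, "wx": -0.012, "wy": -0.083, "wz": -0.093}
    - {"x": -0.65, "y": -0.8, "z": -0.84, "wx": -0.012, "wy": -0.083, "wz": -0.093}
    - {"x": -0.8, "y": -0.95, "z": -0.84, "wx": -0.012, "wy": -0.083, "wz": -0.093}
    - {"x": -0.8, "y": -0.95, "z": -0.84, "wx": -0.012, "wy": -0.083, "wz": -0.093}
    - {"x": -0.8, "y": -0.95, "z": -0.84, "wx": -0.012, "wy": -0.083, "wz": -0.093}
  hand: 1
  grip_force: 60

```text
invalid input at $.plan[0]: expected keys x, y, z, wx, wy, wz
```

```bash
python3 - <<'E'
from h import *
stat(); M=rot(np.radians(15))
rows([pose(0,15,.12),pose(0,15,0)])
E
```

```text
Traceback (most recent call last):
  File "h.py", line 29, in stat
    "lean",np.degrees(np.arctan2(M[:,2]@[c,n,0],-M[2,2])).round(1),"F",o["contact_force"].round(1),"w",o["gripper_width"].round(3),"q",o["q"].round(2))
                                                                                                       ^^^^^^^^^^^^^^^^^^^^^^^^
AttributeError: 'float' object has no attribute 'round'
```

Call:
jog_arm:
  plan:
    - {"x": 0, "y": 0, "z": -0.2, "wx": 0, "wy": 0, "wz": 0}
    - {"x": 0, "y": 0, "z": -0.4, "wx": 0, "wy": 0, "wz": 0}
    - {"x": -0.1, "y": -0.15, "z": -0.6, "wx": 0, "wy": -0.03, "wz": -0.03}
    - {"x": -0.2, "y": -0.3, "z": -0.75, "wx": 0, "wy": -0.06, "wz": -0.06}
    - {"x": -0.35, "y": -0.5, "z": -0.84, "wx": -0.012, "wy": -0.083, "wz": -0.093}
    - {"x": -0.5, "y": -0.65, "z": -0.84, "wx": -0.012, "wy": -0.083, "wz": -0.093}
    - {"x": -0.65, "y": -0.8, "z": -0.84, "wx": -0.012, "wy": -0.083, "wz": -0.093}
    - {"x": -0.8, "y": -0.95, "z": -0.84, "wx": -0.012, "wy": -0.083, "wz": -0.093}
    - {"x": -0.8, "y": -0.95, "z": -0.84, "wx": -0.012, "wy": -0.083, "wz": -0.093}
    - {"x": -0.8, "y": -0.95, "z": -0.84, "wx": -0.012, "wy": -0.083, "wz": -0.093}
  hand: 1
  grip_force: 60

```text
t: 1.93
eef_pos: [0.291, 0.4167, 0.4005]
tool_rot: [0.131, -0.004, 0.991, 0.0]
contact_force: [1.3, 0.4, 0.4]
gripper_width: 0.998
```

```bash
sed -i 's/o\["gripper_width"\].round(3)/round(o["gripper_width"],3)/' h.py; python3 - <<'E'
from h import *
stat(); M=rot(np.radians(15))
rows([pose(0,15,.12),pose(0,15,0)])
E
```

```text
t 1.9333 grasp [0.286  0.4167 0.4189] stand [-0.2872  0.2396  0.2539] r 0.3833 th 0.365 lean 15.1 F [1.3 0.4 0.4] w 0.998 q [-1.34 -0.    0.1   1.82  0.26  1.25  0.26]
{"x":-0.371,"y":-1.194,"z":0.504,"wx":-0.001,"wy":0.001,"wz":-0.002},
{"x":-0.370,"y":-1.193,"z":1.104,"wx":-0.001,"wy":0.001,"wz":-0.002},
```

Call:
jog_arm:
  plan:
    - {"x": -0.05, "y": -0.15, "z": 0, "wx": 0, "wy": 0, "wz": 0}
    - {"x": -0.1, "y": -0.3, "z": 0, "wx": 0, "wy": 0, "wz": 0}
    - {"x": -0.15, "y": -0.45, "z": 0, "wx": 0, "wy": 0, "wz": 0}
    - {"x": -0.2, "y": -0.6, "z": 0.05, "wx": 0, "wy": 0, "wz": 0}
    - {"x": -0.25, "y": -0.75, "z": 0.1, "wx": 0, "wy": 0, "wz": 0}
    - {"x": -0.32, "y": -0.9, "z": 0.15, "wx": 0, "wy": 0, "wz": 0}
    - {"x": -0.37, "y": -1.0, "z": 0.2, "wx": 0, "wy": 0, "wz": 0}
    - {"x": -0.37, "y": -1.0, "z": 0.2, "wx": 0, "wy": 0, "wz": 0}
    - {"x": -0.37, "y": -1.0, "z": 0.2, "wx": 0, "wy": 0, "wz": 0}
    - {"x": -0.37, "y": -1.0, "z": 0.2, "wx": 0, "wy": 0, "wz": 0}

```text
t: 2.77
eef_pos: [0.3739, 0.2184, 0.3816]
tool_rot: [0.132, -0.004, 0.991, 0.001]
contact_force: [0.4, 0.4, -0.2]
gripper_width: 1.001
```

```bash
python3 - <<'E'
from h import *
stat()
rows([pose(0,15,.10),pose(0,15,0)])
import cv2
im=cams.read_camera("wrist");cv2.imwrite("pics/w1.png",im[:,:,::-1])
r=finder.place_of("wrist","knob");print(r[:1],proj("wrist",world(S,knobL(0))))
E
```

```text
t 2.7667 grasp [0.369  0.2183 0.4   ] stand [-0.2072  0.04    0.235 ] r 0.3133 th 0.489 lean 15.1 F [ 0.4  0.4 -0.2] w 1.001 q [-1.19 -0.23  0.3   2.04  0.29  1.17  0.6 ]
{"x":-0.002,"y":-0.199,"z":0.406,"wx":-0.000,"wy":0.001,"wz":-0.002},
{"x":-0.000,"y":-0.199,"z":0.906,"wx":-0.000,"wy":0.001,"wz":-0.002},
[{'location': [216.0, 166.1], 'confidence': 0.92}] [216.31486077 166.6471159 ]
```

Call:
jog_arm:
  plan:
    - {"x": 0, "y": -0.1, "z": 0.1, "wx": 0, "wy": 0, "wz": 0}
    - {"x": 0, "y": -0.2, "z": 0.2, "wx": 0, "wy": 0, "wz": 0}
    - {"x": 0, "y": -0.2, "z": 0.35, "wx": 0, "wy": 0, "wz": 0}
    - {"x": 0, "y": -0.2, "z": 0.5, "wx": 0, "wy": 0, "wz": 0}
    - {"x": 0, "y": -0.2, "z": 0.62, "wx": 0, "wy": 0, "wz": 0}
    - {"x": 0, "y": -0.2, "z": 0.73, "wx": 0, "wy": 0, "wz": 0}
    - {"x": 0, "y": -0.2, "z": 0.82, "wx": 0, "wy": 0, "wz": 0}
    - {"x": 0, "y": -0.2, "z": 0.905, "wx": 0, "wy": 0, "wz": 0}
    - {"x": 0, "y": -0.2, "z": 0.905, "wx": 0, "wy": 0, "wz": 0}
    - {"x": 0, "y": -0.2, "z": 0.905, "wx": 0, "wy": 0, "wz": 0}

```text
t: 3.7
eef_pos: [0.4211, 0.1797, 0.2065]
tool_rot: [0.131, -0.005, 0.991, -0.0]
contact_force: [-1.2, -0.5, 0.7]
gripper_width: 0.999
```

```bash
python3 - <<'E'
from h import *
stat()
rows([pose(0,15,0)])
import cv2
a=cams.read_camera("side")[100:350,100:350];b=cams.read_camera("wrist")
cv2.imwrite("pics/c.png",np.hstack([cv2.resize(a,(400,400)),cv2.resize(b,(400,400))])[:,:,::-1])
E
```

```text
t 3.7 grasp [0.4161 0.1797 0.2249] stand [-0.1607  0.0007  0.0599] r 0.1715 th -0.002 lean 15.1 F [-1.2 -0.5  0.7] w 0.999 q [-1.13  0.01  0.49  2.27  0.25  0.67  0.76]
{"x":-0.003,"y":-0.003,"z":-0.000,"wx":-0.001,"wy":0.000,"wz":-0.001},
```

View pics/c.png

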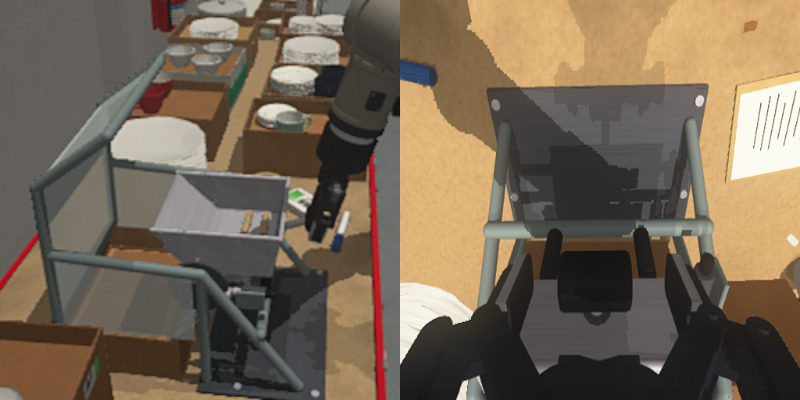

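The gripper is at the knob: in the wrist view the knob (595, 280) lies centred between the two pads, and in the side view the palm clears the skip's rim. Next I close the fingers.

Call:
jog_arm:
  plan:
    - {"x": 0, "y": 0, "z": 0, "wx": 0, "wy": 0, "wz": 0}
    - {"x": 0, "y": 0, "z": 0, "wx": 0, "wy": 0, "wz": 0}
    - {"x": 0, "y": 0, "z": 0, "wx": 0, "wy": 0, "wz": 0}
    - {"x": 0, "y": 0, "z": 0, "wx": 0, "wy": 0, "wz": 0}
    - {"x": 0, "y": 0, "z": 0, "wx": 0, "wy": 0, "wz": 0}
    - {"x": 0, "y": 0, "z": 0, "wx": 0, "wy": 0, "wz": 0}
    - {"x": 0, "y": 0, "z": 0, "wx": 0, "wy": 0, "wz": 0}
    - {"x": 0, "y": 0, "z": 0, "wx": 0, "wy": 0, "wz": 0}
    - {"x": 0, "y": 0, "z": 0, "wx": 0, "wy": 0, "wz": 0}
    - {"x": 0, "y": 0, "z": 0, "wx": 0, "wy": 0, "wz": 0}
  hand: -1
  grip_force: 80

```text
t: 4.63
eef_pos: [0.4217, 0.1778, 0.2085]
tool_rot: [0.132, -0.005, 0.991, -0.001]
contact_force: [-7.2, -12.3, 16.9]
gripper_width: 0.502
```

```bash
python3 - <<'E'
from h import *
stat()
f=lambda th:15+27*th/1.745
rows([pose(th,f(th)) for th in np.arange(1,13)*.06])
E
```

```text
t 4.6333 grasp [0.4167 0.1778 0.2268] stand [-0.1601 -0.0012  0.0618] r 0.1717 th 0.01 lean 15.1 F [ -7.2 -12.3  16.9] w 0.502 q [-1.13  0.    0.49  2.27  0.25  0.67  0.76]
{"x":-0.030,"y":0.006,"z":-0.032,"wx":-0.001,"wy":-0.004,"wz":-0.002},
{"x":-0.065,"y":0.006,"z":-0.071,"wx":-0.001,"wy":-0.010,"wz":-0.002},
{"x":-0.103,"y":0.006,"z":-0.108,"wx":-0.001,"wy":-0.015,"wz":-0.002},
{"x":-0.142,"y":0.006,"z":-0.142,"wx":-0.001,"wy":-0.020,"wz":-0.002},
{"x":-0.184,"y":0.006,"z":-0.175,"wx":-0.001,"wy":-0.025,"wz":-0.002},
{"x":-0.227,"y":0.007,"z":-0.204,"wx":-0.001,"wy":-0.030,"wz":-0.002},
{"x":-0.272,"y":0.007,"z":-0.232,"wx":-0.001,"wy":-0.035,"wz":-0.001},
{"x":-0.319,"y":0.007,"z":-0.256,"wx":-0.001,"wy":-0.041,"wz":-0.001},
{"x":-0.367,"y":0.007,"z":-0.278,"wx":-0.001,"wy":-0.046,"wz":-0.001},
{"x":-0.416,"y":0.007,"z":-0.298,"wx":-0.001,"wy":-0.051,"wz":-0.001},
{"x":-0.466,"y":0.007,"z":-0.314,"wx":-0.001,"wy":-0.056,"wz":-0.001},
{"x":-0.517,"y":0.007,"z":-0.327,"wx":-0.001,"wy":-0.061,"wz":-0.001},
```

Call:
jog_arm:
  plan:
    - {"x": -0.03, "y": 0, "z": -0.032, "wx": 0, "wy": -0.004, "wz": 0}
    - {"x": -0.065, "y": 0, "z": -0.071, "wx": 0, "wy": -0.01, "wz": 0}
    - {"x": -0.103, "y": 0, "z": -0.108, "wx": 0, "wy": -0.015, "wz": 0}
    - {"x": -0.142, "y": 0, "z": -0.142, "wx": 0, "wy": -0.02, "wz": 0}
    - {"x": -0.184, "y": 0, "z": -0.175, "wx": 0, "wy": -0.025, "wz": 0}
    - {"x": -0.227, "y": 0, "z": -0.204, "wx": 0, "wy": -0.03, "wz": 0}
    - {"x": -0.272, "y": 0, "z": -0.232, "wx": 0, "wy": -0.035, "wz": 0}
    - {"x": -0.319, "y": 0, "z": -0.256, "wx": 0, "wy": -0.041, "wz": 0}
    - {"x": -0.367, "y": 0, "z": -0.278, "wx": 0, "wy": -0.046, "wz": 0}
    - {"x": -0.416, "y": 0, "z": -0.298, "wx": 0, "wy": -0.051, "wz": 0}
    - {"x": -0.466, "y": 0, "z": -0.314, "wx": 0, "wy": -0.056, "wz": 0}
    - {"x": -0.517, "y": 0, "z": -0.327, "wx": 0, "wy": -0.061, "wz": 0}

```text
t: 5.63
eef_pos: [0.5048, 0.1797, 0.2994]
tool_rot: [0.226, -0.005, 0.974, 0.001]
contact_force: [-1.9, 3.7, -6.2]
gripper_width: 0.498
```

```bash
python3 - <<'E'
from h import *
stat()
f=lambda th:15+27*th/1.745
rows([pose(th,f(th)) for th in .72+np.arange(1,13)*.05])
E
```

```text
t 5.6333 grasp [0.4964 0.1796 0.3164] stand [-0.0804 -0.0006  0.1514] r 0.1714 th 0.724 lean 26.2 F [-1.9  3.7 -6.2] w 0.498 q [-1.11 -0.06  0.49  2.14  0.44  0.72  0.67]
{"x":-0.041,"y":0.003,"z":0.002,"wx":-0.001,"wy":-0.004,"wz":-0.001},
{"x":-0.085,"y":0.004,"z":0.004,"wx":-0.001,"wy":-0.008,"wz":-0.001},
{"x":-0.128,"y":0.004,"z":0.007,"wx":-0.001,"wy":-0.013,"wz":-0.001},
{"x":-0.172,"y":0.004,"z":0.013,"wx":-0.001,"wy":-0.017,"wz":-0.001},
{"x":-0.215,"y":0.004,"z":0.021,"wx":-0.001,"wy":-0.021,"wz":-0.001},
{"x":-0.258,"y":0.004,"z":0.031,"wx":-0.001,"wy":-0.026,"wz":-0.001},
{"x":-0.300,"y":0.005,"z":0.043,"wx":-0.001,"wy":-0.030,"wz":-0.001},
{"x":-0.342,"y":0.005,"z":0.057,"wx":-0.001,"wy":-0.034,"wz":-0.001},
{"x":-0.383,"y":0.005,"z":0.074,"wx":-0.001,"wy":-0.038,"wz":-0.001},
{"x":-0.423,"y":0.005,"z":0.092,"wx":-0.001,"wy":-0.043,"wz":-0.001},
{"x":-0.462,"y":0.005,"z":0.112,"wx":-0.001,"wy":-0.047,"wz":-0.001},
{"x":-0.500,"y":0.006,"z":0.133,"wx":-0.001,"wy":-0.051,"wz":-0.001},
```

Call:
jog_arm:
  plan:
    - {"x": -0.041, "y": 0, "z": 0.002, "wx": 0, "wy": -0.004, "wz": 0}
    - {"x": -0.085, "y": 0, "z": 0.004, "wx": 0, "wy": -0.008, "wz": 0}
    - {"x": -0.128, "y": 0, "z": 0.007, "wx": 0, "wy": -0.013, "wz": 0}
    - {"x": -0.172, "y": 0, "z": 0.013, "wx": 0, "wy": -0.017, "wz": 0}
    - {"x": -0.215, "y": 0, "z": 0.021, "wx": 0, "wy": -0.021, "wz": 0}
    - {"x": -0.258, "y": 0, "z": 0.031, "wx": 0, "wy": -0.026, "wz": 0}
    - {"x": -0.3, "y": 0, "z": 0.043, "wx": 0, "wy": -0.03, "wz": 0}
    - {"x": -0.342, "y": 0, "z": 0.057, "wx": 0, "wy": -0.034, "wz": 0}
    - {"x": -0.383, "y": 0, "z": 0.074, "wx": 0, "wy": -0.038, "wz": 0}
    - {"x": -0.423, "y": 0, "z": 0.092, "wx": 0, "wy": -0.043, "wz": 0}
    - {"x": -0.462, "y": 0, "z": 0.112, "wx": 0, "wy": -0.047, "wz": 0}
    - {"x": -0.5, "y": 0, "z": 0.133, "wx": 0, "wy": -0.051, "wz": 0}

```text
t: 6.63
eef_pos: [0.6087, 0.1822, 0.3225]
tool_rot: [0.306, -0.005, 0.952, 0.003]
contact_force: [-4.3, 4.6, 8.1]
gripper_width: 0.495
```

```bash
python3 - <<'E'
from h import *
stat()
f=lambda th:15+27*th/1.745
rows([pose(th,f(th)) for th in list(1.32+np.arange(1,10)*.05)])
E
```

```text
t 6.6333 grasp [0.5976 0.1821 0.3379] stand [0.0208 0.0004 0.1729] r 0.1741 th 1.332 lean 35.7 F [-4.3  4.6  8.1] w 0.495 q [-1.06  0.06  0.55  2.05  0.51  0.54  0.68]
{"x":-0.014,"y":-0.002,"z":0.034,"wx":-0.000,"wy":-0.003,"wz":-0.001},
{"x":-0.045,"y":-0.002,"z":0.065,"wx":-0.000,"wy":-0.007,"wz":-0.001},
{"x":-0.074,"y":-0.001,"z":0.097,"wx":-0.000,"wy":-0.011,"wz":-0.001},
{"x":-0.102,"y":-0.001,"z":0.131,"wx":-0.000,"wy":-0.016,"wz":-0.001},
{"x":-0.128,"y":-0.001,"z":0.166,"wx":-0.000,"wy":-0.020,"wz":-0.001},
{"x":-0.152,"y":-0.001,"z":0.202,"wx":-0.000,"wy":-0.024,"wz":-0.001},
{"x":-0.174,"y":-0.001,"z":0.239,"wx":-0.000,"wy":-0.029,"wz":-0.001},
{"x":-0.195,"y":-0.001,"z":0.277,"wx":-0.000,"wy":-0.033,"wz":-0.001},
{"x":-0.213,"y":-0.001,"z":0.316,"wx":-0.000,"wy":-0.037,"wz":-0.001},
```

Call:
jog_arm:
  plan:
    - {"x": -0.014, "y": 0, "z": 0.034, "wx": 0, "wy": -0.003, "wz": 0}
    - {"x": -0.045, "y": 0, "z": 0.065, "wx": 0, "wy": -0.007, "wz": 0}
    - {"x": -0.074, "y": 0, "z": 0.097, "wx": 0, "wy": -0.013, "wz": 0}
    - {"x": -0.102, "y": 0, "z": 0.131, "wx": 0, "wy": -0.018, "wz": 0}
    - {"x": -0.128, "y": 0, "z": 0.166, "wx": 0, "wy": -0.023, "wz": 0}
    - {"x": -0.152, "y": 0, "z": 0.202, "wx": 0, "wy": -0.027, "wz": 0}
    - {"x": -0.174, "y": 0, "z": 0.239, "wx": 0, "wy": -0.031, "wz": 0}
    - {"x": -0.195, "y": 0, "z": 0.277, "wx": 0, "wy": -0.035, "wz": 0}
    - {"x": -0.205, "y": 0, "z": 0.3, "wx": 0, "wy": -0.035, "wz": 0}
    - {"x": -0.205, "y": 0, "z": 0.3, "wx": 0, "wy": -0.035, "wz": 0}
    - {"x": -0.205, "y": 0, "z": 0.3, "wx": 0, "wy": -0.035, "wz": 0}
    - {"x": -0.205, "y": 0, "z": 0.3, "wx": 0, "wy": -0.035, "wz": 0}

```text
t: 7.63
eef_pos: [0.6778, 0.1842, 0.2993]
tool_rot: [0.359, -0.005, 0.933, 0.004]
contact_force: [-0.4, 5.3, 4.0]
gripper_width: 0.498
```

```bash
python3 - <<'E'
from h import *
stat()
import cv2
a=cams.read_camera("side")[100:350,100:350]
print([(np.round(d["location"]).tolist(),round(d["confidence"],2)) for d in finder.place_of("side","peg_a")])
b=cams.read_camera("top")[60:310,80:330]
print([(np.round(d["location"]).tolist(),round(d["confidence"],2)) for d in finder.place_of("top","peg_a")])
cv2.imwrite("pics/d.png",cv2.resize(np.hstack([a,b]),(800,400))[:,:,::-1])
E
```

```text
t 7.6333 grasp [0.6651 0.184  0.3134] stand [0.0883 0.0013 0.1484] r 0.1727 th 1.749 lean 42.1 F [-0.4  5.3  4. ] w 0.498 q [-1.03  0.21  0.61  2.03  0.61  0.31  0.59]
[]
[]
```

View pics/d.png

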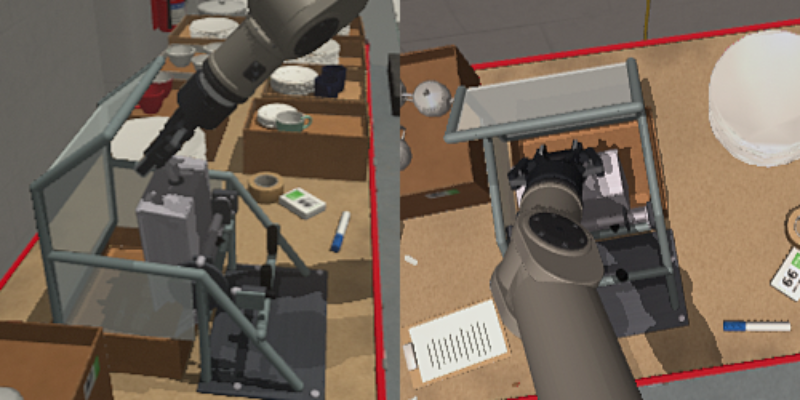

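The side view shows the skip tipped at the stop (measured 1.75 rad). The gripper is clear of the hood tube, and no pegs show in either view. I wait 0.5 s for them to settle, then start easing back.

Call:
jog_arm:
  plan:
    - {"x": 0, "y": 0, "z": 0.02, "wx": 0, "wy": 0, "wz": 0}
    - {"x": 0, "y": 0, "z": 0.02, "wx": 0, "wy": 0, "wz": 0}
    - {"x": 0, "y": 0, "z": 0.02, "wx": 0, "wy": 0, "wz": 0}
    - {"x": 0, "y": 0, "z": 0.02, "wx": 0, "wy": 0, "wz": 0}
    - {"x": 0, "y": 0, "z": 0, "wx": 0, "wy": 0, "wz": 0}
    - {"x": 0, "y": 0, "z": 0, "wx": 0, "wy": 0, "wz": 0}

```text
t: 8.33
eef_pos: [0.6771, 0.1842, 0.2993]
tool_rot: [0.359, -0.006, 0.933, 0.004]
contact_force: [1.1, 3.7, -0.4]
gripper_width: 0.503
```

```bash
python3 - <<'E'
from h import *
stat()
f=lambda th:15+27*th/1.745
rows([pose(th,f(th)) for th in 1.745-np.arange(1,13)*.05])
E
```

```text
t 8.3333 grasp [0.6643 0.184  0.3134] stand [0.0875 0.0012 0.1484] r 0.1723 th 1.745 lean 42.1 F [ 1.1  3.7 -0.4] w 0.503 q [-1.03  0.21  0.61  2.03  0.61  0.31  0.59]
{"x":0.022,"y":-0.006,"z":-0.038,"wx":0.000,"wy":0.005,"wz":-0.001},
{"x":0.039,"y":-0.006,"z":-0.078,"wx":0.000,"wy":0.009,"wz":-0.001},
{"x":0.058,"y":-0.006,"z":-0.117,"wx":0.000,"wy":0.013,"wz":-0.001},
{"x":0.079,"y":-0.006,"z":-0.155,"wx":0.000,"wy":0.018,"wz":-0.001},
{"x":0.101,"y":-0.006,"z":-0.192,"wx":0.000,"wy":0.022,"wz":-0.001},
{"x":0.126,"y":-0.006,"z":-0.228,"wx":0.000,"wy":0.026,"wz":-0.001},
{"x":0.152,"y":-0.006,"z":-0.263,"wx":0.000,"wy":0.031,"wz":-0.001},
{"x":0.181,"y":-0.006,"z":-0.296,"wx":0.000,"wy":0.035,"wz":-0.001},
{"x":0.210,"y":-0.007,"z":-0.328,"wx":0.000,"wy":0.039,"wz":-0.001},
{"x":0.242,"y":-0.007,"z":-0.359,"wx":0.001,"wy":0.044,"wz":-0.001},
{"x":0.274,"y":-0.007,"z":-0.388,"wx":0.001,"wy":0.048,"wz":-0.001},
{"x":0.308,"y":-0.007,"z":-0.415,"wx":0.001,"wy":0.052,"wz":-0.001},
```

Call:
jog_arm:
  plan:
    - {"x": 0.015, "y": 0, "z": -0.038, "wx": 0, "wy": 0.003, "wz": 0}
    - {"x": 0.036, "y": 0, "z": -0.078, "wx": 0, "wy": 0.007, "wz": 0}
    - {"x": 0.057, "y": 0, "z": -0.117, "wx": 0, "wy": 0.013, "wz": 0}
    - {"x": 0.079, "y": 0, "z": -0.155, "wx": 0, "wy": 0.018, "wz": 0}
    - {"x": 0.101, "y": 0, "z": -0.192, "wx": 0, "wy": 0.022, "wz": 0}
    - {"x": 0.126, "y": 0, "z": -0.228, "wx": 0, "wy": 0.026, "wz": 0}
    - {"x": 0.152, "y": 0, "z": -0.263, "wx": 0, "wy": 0.031, "wz": 0}
    - {"x": 0.181, "y": 0, "z": -0.296, "wx": 0, "wy": 0.035, "wz": 0}
    - {"x": 0.21, "y": 0, "z": -0.328, "wx": 0, "wy": 0.039, "wz": 0}
    - {"x": 0.242, "y": 0, "z": -0.359, "wx": 0, "wy": 0.044, "wz": 0}
    - {"x": 0.274, "y": 0, "z": -0.388, "wx": 0, "wy": 0.048, "wz": 0}
    - {"x": 0.308, "y": 0, "z": -0.415, "wx": 0, "wy": 0.052, "wz": 0}

```text
t: 9.33
eef_pos: [0.5764, 0.1816, 0.3206]
tool_rot: [0.283, -0.005, 0.959, 0.004]
contact_force: [2.3, -0.4, 3.5]
gripper_width: 0.496
```

```bash
python3 - <<'E'
from h import *
stat()
f=lambda th:15+27*th/1.745
rows([pose(th,f(th)) for th in 1.145-np.arange(1,13)*.05])
import cv2
a=cams.read_camera("side")[100:350,100:350]
print([(np.round(d["location"]).tolist(),round(d["confidence"],2)) for d in finder.place_of("side","peg_a")])
b=cams.read_camera("top")[60:310,80:330]
print([(np.round(d["location"]).tolist(),round(d["confidence"],2)) for d in finder.place_of("top","peg_a")])
cv2.imwrite("pics/e.png",cv2.resize(np.hstack([a,b]),(800,400))[:,:,::-1])
E
```

```text
t 9.3333 grasp [0.5661 0.1814 0.3366] stand [-0.0106  0.0002  0.1716] r 0.1719 th 1.15 lean 32.8 F [ 2.3 -0.4  3.5] w 0.496 q [-1.07  0.02  0.52  2.07  0.49  0.6   0.69]
{"x":0.045,"y":-0.001,"z":-0.018,"wx":0.001,"wy":0.005,"wz":-0.002},
{"x":0.086,"y":-0.001,"z":-0.036,"wx":0.001,"wy":0.009,"wz":-0.002},
{"x":0.127,"y":-0.002,"z":-0.052,"wx":0.001,"wy":0.014,"wz":-0.002},
{"x":0.168,"y":-0.002,"z":-0.066,"wx":0.001,"wy":0.018,"wz":-0.002},
{"x":0.211,"y":-0.002,"z":-0.077,"wx":0.001,"wy":0.022,"wz":-0.002},
{"x":0.253,"y":-0.002,"z":-0.087,"wx":0.001,"wy":0.026,"wz":-0.002},
{"x":0.297,"y":-0.002,"z":-0.095,"wx":0.001,"wy":0.031,"wz":-0.002},
{"x":0.340,"y":-0.003,"z":-0.101,"wx":0.001,"wy":0.035,"wz":-0.002},
{"x":0.384,"y":-0.003,"z":-0.104,"wx":0.001,"wy":0.039,"wz":-0.002},
{"x":0.428,"y":-0.003,"z":-0.106,"wx":0.001,"wy":0.044,"wz":-0.002},
{"x":0.472,"y":-0.003,"z":-0.105,"wx":0.001,"wy":0.048,"wz":-0.002},
{"x":0.516,"y":-0.003,"z":-0.103,"wx":0.001,"wy":0.052,"wz":-0.002},
[]
[([179.0, 166.0], 0.44)]
```

View pics/e.png

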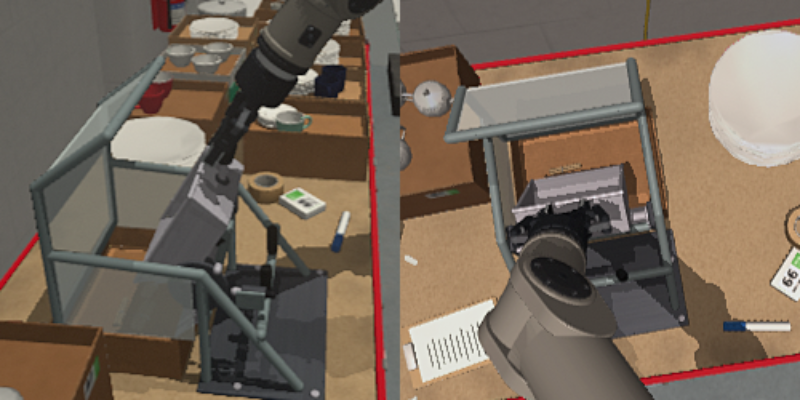

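Pegs show in the carton at about (565, 168) in the top view. The skip is held at 1.15 rad and its inside, as far as it shows, looks empty. I go on easing it back.

Call:
jog_arm:
  plan:
    - {"x": 0.043, "y": 0, "z": -0.018, "wx": 0, "wy": 0.005, "wz": 0}
    - {"x": 0.085, "y": 0, "z": -0.036, "wx": 0, "wy": 0.009, "wz": 0}
    - {"x": 0.127, "y": 0, "z": -0.052, "wx": 0, "wy": 0.014, "wz": 0}
    - {"x": 0.168, "y": 0, "z": -0.066, "wx": 0, "wy": 0.018, "wz": 0}
    - {"x": 0.211, "y": 0, "z": -0.077, "wx": 0, "wy": 0.022, "wz": 0}
    - {"x": 0.253, "y": 0, "z": -0.087, "wx": 0, "wy": 0.026, "wz": 0}
    - {"x": 0.297, "y": 0, "z": -0.095, "wx": 0, "wy": 0.031, "wz": 0}
    - {"x": 0.34, "y": 0, "z": -0.101, "wx": 0, "wy": 0.035, "wz": 0}
    - {"x": 0.384, "y": 0, "z": -0.104, "wx": 0, "wy": 0.039, "wz": 0}
    - {"x": 0.428, "y": 0, "z": -0.106, "wx": 0, "wy": 0.044, "wz": 0}
    - {"x": 0.472, "y": 0, "z": -0.105, "wx": 0, "wy": 0.048, "wz": 0}
    - {"x": 0.516, "y": 0, "z": -0.103, "wx": 0, "wy": 0.052, "wz": 0}

```text
t: 10.53
eef_pos: [0.4779, 0.1792, 0.2811]
tool_rot: [0.202, -0.005, 0.979, 0.002]
contact_force: [4.0, -5.8, 2.6]
gripper_width: 0.495
```

```bash
python3 - <<'E'
from h import *
stat()
f=lambda th:15+27*th/1.745
rows([pose(th,f(th)) for th in .545-np.arange(1,13)*.046])
import cv2
cams.read_camera("top")
for t in("peg_a","carton"):print([(np.round(d["location"]).tolist(),round(d["confidence"],2)) for d in finder.place_of("top",t)])
E
```

```text
t 10.5333 grasp [0.4704 0.1791 0.2986] stand [-0.1064 -0.0007  0.1336] r 0.1708 th 0.539 lean 23.4 F [ 4.  -5.8  2.6] w 0.495 q [-1.11 -0.07  0.47  2.18  0.4   0.73  0.68]
{"x":0.034,"y":0.003,"z":0.009,"wx":-0.000,"wy":0.003,"wz":-0.002},
{"x":0.073,"y":0.003,"z":0.021,"wx":-0.000,"wy":0.007,"wz":-0.002},
{"x":0.110,"y":0.003,"z":0.036,"wx":-0.000,"wy":0.011,"wz":-0.002},
{"x":0.148,"y":0.003,"z":0.052,"wx":-0.000,"wy":0.015,"wz":-0.002},
{"x":0.184,"y":0.003,"z":0.069,"wx":-0.000,"wy":0.019,"wz":-0.002},
{"x":0.219,"y":0.003,"z":0.088,"wx":-0.000,"wy":0.023,"wz":-0.002},
{"x":0.254,"y":0.002,"z":0.109,"wx":-0.000,"wy":0.027,"wz":-0.002},
{"x":0.287,"y":0.002,"z":0.131,"wx":-0.000,"wy":0.031,"wz":-0.002},
{"x":0.320,"y":0.002,"z":0.155,"wx":0.000,"wy":0.035,"wz":-0.002},
{"x":0.351,"y":0.002,"z":0.180,"wx":0.000,"wy":0.039,"wz":-0.002},
{"x":0.381,"y":0.002,"z":0.207,"wx":0.000,"wy":0.043,"wz":-0.002},
{"x":0.410,"y":0.002,"z":0.234,"wx":0.000,"wy":0.047,"wz":-0.002},
[([183.0, 168.0], 0.37), ([334.0, 201.0], 0.24)]
[([201.0, 170.0], 0.96)]
```

Call:
jog_arm:
  plan:
    - {"x": 0.034, "y": 0, "z": 0.009, "wx": 0, "wy": 0.003, "wz": 0}
    - {"x": 0.073, "y": 0, "z": 0.021, "wx": 0, "wy": 0.007, "wz": 0}
    - {"x": 0.11, "y": 0, "z": 0.036, "wx": 0, "wy": 0.011, "wz": 0}
    - {"x": 0.148, "y": 0, "z": 0.052, "wx": 0, "wy": 0.015, "wz": 0}
    - {"x": 0.184, "y": 0, "z": 0.069, "wx": 0, "wy": 0.019, "wz": 0}
    - {"x": 0.219, "y": 0, "z": 0.088, "wx": 0, "wy": 0.023, "wz": 0}
    - {"x": 0.254, "y": 0, "z": 0.109, "wx": 0, "wy": 0.027, "wz": 0}
    - {"x": 0.287, "y": 0, "z": 0.131, "wx": 0, "wy": 0.031, "wz": 0}
    - {"x": 0.32, "y": 0, "z": 0.155, "wx": 0, "wy": 0.035, "wz": 0}
    - {"x": 0.351, "y": 0, "z": 0.18, "wx": 0, "wy": 0.039, "wz": 0}
    - {"x": 0.381, "y": 0, "z": 0.207, "wx": 0, "wy": 0.043, "wz": 0}
    - {"x": 0.41, "y": 0, "z": 0.234, "wx": 0, "wy": 0.047, "wz": 0}

```text
t: 11.68
eef_pos: [0.4214, 0.1781, 0.2087]
tool_rot: [0.129, -0.005, 0.992, 0.0]
contact_force: [-50.0, -39.1, 130.5]
gripper_width: 0.5
```

```bash
python3 - <<'E'
from h import *
stat()
rows([pose(0,15)])
E
```

```text
t 11.6833 grasp [0.4166 0.1781 0.227 ] stand [-0.1603 -0.0009  0.062 ] r 0.1719 th 0.011 lean 14.8 F [-50.  -39.1 130.5] w 0.5 q [-1.12  0.    0.48  2.27  0.24  0.68  0.77]
{"x":0.001,"y":0.005,"z":0.010,"wx":-0.000,"wy":-0.001,"wz":-0.001},
```

Call:
jog_arm:
  plan:
    - {"x": 0, "y": 0, "z": -0.004, "wx": 0, "wy": 0, "wz": 0}
    - {"x": 0, "y": 0, "z": -0.004, "wx": 0, "wy": 0, "wz": 0}
    - {"x": 0, "y": 0, "z": -0.004, "wx": 0, "wy": 0, "wz": 0}

```text
t: 11.93
eef_pos: [0.4217, 0.1779, 0.2091]
tool_rot: [0.129, -0.005, 0.992, 0.001]
contact_force: [9.3, -4.8, -6.6]
gripper_width: 0.493
```

```bash
python3 - <<'E'
from h import *
stat()
E
```

```text
t 11.9333 grasp [0.4169 0.1778 0.2275] stand [-0.16   -0.0012  0.0625] r 0.1717 th 0.014 lean 14.8 F [ 9.3 -4.8 -6.6] w 0.493 q [-1.12  0.    0.48  2.27  0.24  0.68  0.77]
```

Force is relieved and the skip is at about 0.01 rad. Next I open, wait, and back off along the tool axis.

Call:
jog_arm:
  plan:
    - {"x": 0, "y": 0, "z": 0, "wx": 0, "wy": 0, "wz": 0}
    - {"x": 0, "y": 0, "z": 0, "wx": 0, "wy": 0, "wz": 0}
    - {"x": 0, "y": 0, "z": 0, "wx": 0, "wy": 0, "wz": 0}
    - {"x": 0, "y": 0, "z": 0, "wx": 0, "wy": 0, "wz": 0}
    - {"x": 0, "y": 0, "z": 0, "wx": 0, "wy": 0, "wz": 0}
    - {"x": 0, "y": 0, "z": 0, "wx": 0, "wy": 0, "wz": 0}
    - {"x": 0, "y": 0, "z": 0, "wx": 0, "wy": 0, "wz": 0}
    - {"x": 0, "y": 0, "z": -0.1, "wx": 0, "wy": 0, "wz": 0}
    - {"x": 0, "y": 0, "z": -0.2, "wx": 0, "wy": 0, "wz": 0}
    - {"x": 0, "y": 0, "z": -0.35, "wx": 0, "wy": 0, "wz": 0}
    - {"x": 0, "y": 0, "z": -0.5, "wx": 0, "wy": 0, "wz": 0}
    - {"x": 0, "y": 0, "z": -0.65, "wx": 0, "wy": 0, "wz": 0}
  hand: 1

```text
t: 12.93
eef_pos: [0.3878, 0.1772, 0.3361]
tool_rot: [0.129, -0.005, 0.992, 0.001]
contact_force: [0.9, 0.6, 0.2]
gripper_width: 1.002
```

Call:
jog_arm:
  plan:
    - {"x": 0, "y": 0.1, "z": -0.1, "wx": 0, "wy": 0, "wz": 0}
    - {"x": 0, "y": 0.25, "z": -0.15, "wx": 0, "wy": 0, "wz": 0}
    - {"x": 0.05, "y": 0.4, "z": -0.15, "wx": 0, "wy": 0, "wz": 0}
    - {"x": 0.1, "y": 0.55, "z": -0.15, "wx": 0, "wy": 0, "wz": 0}
    - {"x": 0.15, "y": 0.7, "z": -0.15, "wx": 0, "wy": 0, "wz": 0}
    - {"x": 0.2, "y": 0.85, "z": -0.15, "wx": 0, "wy": 0, "wz": 0}
    - {"x": 0.25, "y": 1.0, "z": -0.15, "wx": 0, "wy": 0, "wz": 0}
    - {"x": 0.25, "y": 1.0, "z": -0.15, "wx": 0, "wy": 0, "wz": 0}
    - {"x": 0.25, "y": 1.0, "z": -0.15, "wx": 0, "wy": 0, "wz": 0}

```text
t: 13.68
eef_pos: [0.3287, 0.378, 0.3516]
tool_rot: [0.129, -0.007, 0.992, 0.0]
contact_force: [-0.6, -1.0, -0.7]
gripper_width: 0.999
```

```bash
python3 - <<'E'
from h import *
stat()
import cv2
a=cams.read_camera("side");
for t in("knob","peg_a","ticket_pad","tape_roll","marker"):print(t,[(np.round(d["location"],1).tolist(),round(d["confidence"],2)) for d in finder.place_of("side",t)])
b=cams.read_camera("top")
for t in("knob","peg_a","carton","ticket_pad","tape_roll","marker"):print(t,[(np.round(d["location"],1).tolist(),round(d["confidence"],2)) for d in finder.place_of("top",t)])
print(proj("side",world(S,knobL(0))),proj("top",world(S,knobL(0))))
cv2.imwrite("pics/f.png",np.hstack([cv2.resize(a[100:350,100:350],(400,600)),cv2.resize(b[110:270,130:260],(400,500),interpolation=2)[:600]]) [:,:,::-1] if 0 else np.hstack([cv2.resize(a[150:310,100:260],(400,400),interpolation=2),cv2.resize(b[120:280,120:280],(400,400),interpolation=2)])[:,:,::-1])
E
```

```text
t 13.6833 grasp [0.3239 0.3779 0.3699] stand [-0.2499  0.2003  0.2049] r 0.3232 th 0.328 lean 14.8 F [-0.6 -1.  -0.7] w 0.999 q [-1.31 -0.01  0.17  1.93  0.26  1.12  0.35]
knob [([296.4, 236.6], 0.64)]
peg_a []
ticket_pad [([288.6, 225.4], 0.73)]
tape_roll [([262.8, 220.7], 0.36)]
marker [([313.4, 248.7], 0.52)]
knob [([197.5, 258.6], 0.55)]
peg_a [([180.0, 164.2], 0.5)]
carton [([200.8, 172.9], 0.64)]
ticket_pad [([327.7, 230.5], 0.69)]
tape_roll [([330.8, 201.3], 0.84), ([201.9, 172.5], 0.5)]
marker [([304.8, 264.0], 0.74)]
[297.08229226 236.4801776 ] [198.96859311 258.09986611]
```

View pics/f.png

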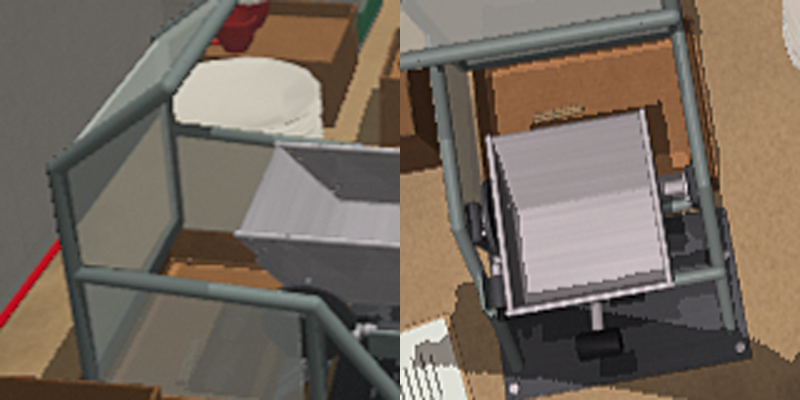

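```bash
python3 - <<'E'
from h import *
import cv2
a=cams.read_camera("side")[235:315,125:225];b=cams.read_camera("top")[125:205,145:245]
g=lambda i:cv2.resize((255*(i/255.)**.5).astype(np.uint8),(400,320),interpolation=cv2.INTER_CUBIC)
cv2.imwrite("pics/g.png",np.hstack([g(a),g(b)])[:,:,::-1])
E
```

```text
(no output)
```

View pics/g.png

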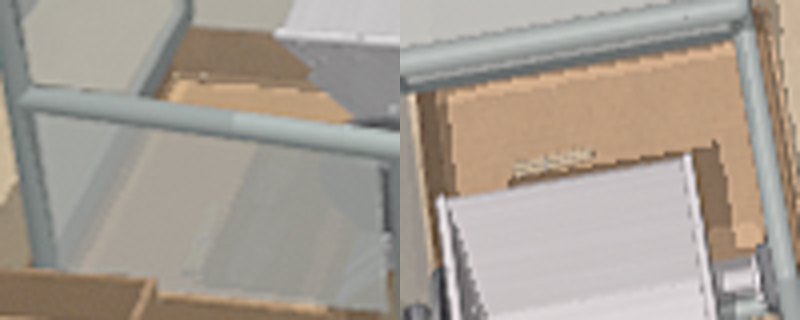

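```bash
python3 - <<'E'
from h import *
o=monitor.get_obs();M0=R.from_quat(np.roll(o["tool_rot"],-1)).as_matrix()
E=cams.get_calibration("wrist")["extrinsics"];C=-E[:3,:3].T@E[:3,3]
off=M0.T@(C-o["eef_pos"]);ax=M0.T@E[2,:3];print("cam in tool",off.round(3),"axis",ax.round(3))
tgt=world(S,[.07,0,.05])
for p in([.42,.44,.34],[.46,.46,.32]):
    p=np.array(p);M=M0
    for _ in range(20):
        d=tgt-(p+M@off);d/=np.linalg.norm(d);cur=M@ax
        v=np.cross(cur,d);M=R.from_rotvec(v).as_matrix()@M
    w=R.from_matrix(M0.T@M).as_rotvec();print(np.degrees(w));rows([(p,M)])
    print("cam",p+M@off,"z",M[:,2])
E
```

```text
cam in tool [ 0.085 -0.    -0.142] axis [-0.326  0.     0.945]
[33.42215816 -8.00000402 11.54462654]
{"x":-0.424,"y":0.313,"z":0.175,"wx":0.186,"wy":-0.044,"wz":0.064},
cam [0.30317938 0.53054962 0.41395385] z [ 0.28801672 -0.55605296 -0.7796483 ]
[38.35233442 -5.30726097 13.24601973]
{"x":-0.592,"y":0.411,"z":0.323,"wx":0.213,"wy":-0.029,"wz":0.074},
cam [0.35272255 0.56275943 0.39243971] z [ 0.21645356 -0.62215104 -0.75238018]
```

Call:
jog_arm:
  plan:
    - {"x": -0.08, "y": 0.06, "z": 0.03, "wx": 0.03, "wy": -0.004, "wz": 0.01}
    - {"x": -0.16, "y": 0.12, "z": 0.08, "wx": 0.06, "wy": -0.008, "wz": 0.02}
    - {"x": -0.25, "y": 0.18, "z": 0.13, "wx": 0.09, "wy": -0.012, "wz": 0.03}
    - {"x": -0.33, "y": 0.24, "z": 0.18, "wx": 0.12, "wy": -0.016, "wz": 0.04}
    - {"x": -0.42, "y": 0.3, "z": 0.23, "wx": 0.15, "wy": -0.02, "wz": 0.05}
    - {"x": -0.5, "y": 0.36, "z": 0.28, "wx": 0.18, "wy": -0.025, "wz": 0.06}
    - {"x": -0.59, "y": 0.41, "z": 0.32, "wx": 0.21, "wy": -0.03, "wz": 0.07}
    - {"x": -0.59, "y": 0.41, "z": 0.32, "wx": 0.21, "wy": -0.03, "wz": 0.07}
    - {"x": -0.59, "y": 0.41, "z": 0.32, "wx": 0.21, "wy": -0.03, "wz": 0.07}

```text
t: 15.18
eef_pos: [0.4593, 0.4608, 0.3155]
tool_rot: [0.168, 0.142, 0.925, -0.309]
contact_force: [-0.5, 0.8, 1.0]
gripper_width: 0.995
```

```bash
python3 - <<'E'
from h import *
import cv2
stat()
a=cams.read_camera("wrist")
print([(np.round(d["location"],1).tolist(),round(d["confidence"],2)) for d in finder.place_of("wrist","peg_a")],proj("wrist",world(S,[.07,0,.05])))
cv2.imwrite("pics/i.png",cv2.resize((255*(a/255.)**.7).astype(np.uint8),(800,600),interpolation=cv2.INTER_CUBIC)[:,:,::-1])
E
```

```text
t 15.1833 grasp [0.4551 0.4726 0.3298] stand [-0.1173  0.2929  0.1648] r 0.2023 th 0.593 lean 15.8 F [-0.5  0.8  1. ] w 0.995 q [-1.3   0.65  0.29  1.3   0.37  1.69  0.2 ]
[] [251.66703282 183.26377718]
```

View pics/i.png

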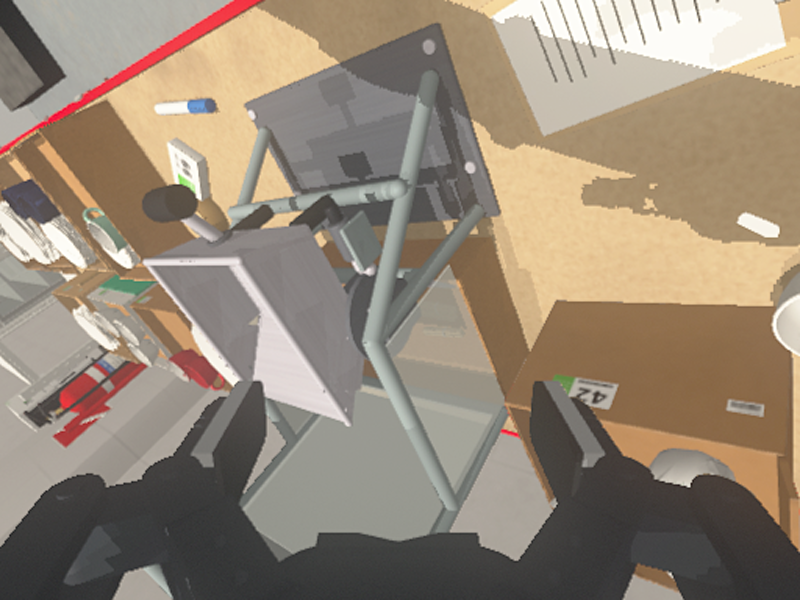

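```bash
python3 - <<'E'
from h import *
o=monitor.get_obs();M0=R.from_quat(np.roll(o["tool_rot"],-1)).as_matrix()
off=np.array([.085,0,-.142]);ax=np.array([-.326,0,.945])
tgt=world(S,[.09,0,.04]);p=np.array([.57,.46,.33]);M=M0
for _ in range(20):
    d=tgt-(p+M@off);d/=np.linalg.norm(d);M=R.from_rotvec(np.cross(M@ax,d)).as_matrix()@M
rows([(p,M)]);print("cam",p+M@off,"z",M[:,2])
E
```

```text
{"x":-0.516,"y":0.182,"z":0.088,"wx":0.021,"wy":0.066,"wz":0.007},
cam [0.49086709 0.57354443 0.42074494] z [ 0.00817189 -0.61435804 -0.78898506]
```

Call:
jog_arm:
  plan:
    - {"x": -0.1, "y": 0.036, "z": 0.0, "wx": 0.004, "wy": 0.012, "wz": 0}
    - {"x": -0.2, "y": 0.072, "z": 0.02, "wx": 0.008, "wy": 0.024, "wz": 0}
    - {"x": -0.3, "y": 0.11, "z": 0.04, "wx": 0.012, "wy": 0.036, "wz": 0}
    - {"x": -0.4, "y": 0.145, "z": 0.06, "wx": 0.016, "wy": 0.05, "wz": 0.005}
    - {"x": -0.515, "y": 0.18, "z": 0.09, "wx": 0.02, "wy": 0.065, "wz": 0.007}
    - {"x": -0.515, "y": 0.18, "z": 0.09, "wx": 0.02, "wy": 0.065, "wz": 0.007}
    - {"x": -0.515, "y": 0.18, "z": 0.09, "wx": 0.02, "wy": 0.065, "wz": 0.007}

```text
t: 15.87
eef_pos: [0.5717, 0.457, 0.333]
tool_rot: [0.073, 0.192, 0.927, -0.314]
contact_force: [-0.0, 0.0, -0.7]
gripper_width: 1.0
```

```bash
python3 - <<'E'
from h import *
import cv2
stat()
a=cams.read_camera("wrist")
print([(np.round(d["location"],1).tolist(),round(d["confidence"],2)) for d in finder.place_of("wrist","peg_a")],proj("wrist",world(S,[.09,0,.04])))
cv2.imwrite("pics/j.png",cv2.resize((255*(a/255.)**.7).astype(np.uint8)[60:300,130:450],(800,600),interpolation=cv2.INTER_CUBIC)[:,:,::-1])
E
```

```text
t 15.8667 grasp [0.5714 0.4686 0.348 ] stand [-0.0011  0.2872  0.183 ] r 0.183 th 1.206 lean 0.3 F [-0.   0.  -0.7] w 1.0 q [-1.07  0.84  0.34  0.9   0.22  1.89  0.4 ]
[] [253.59680073 183.02423185]
```

View pics/j.png

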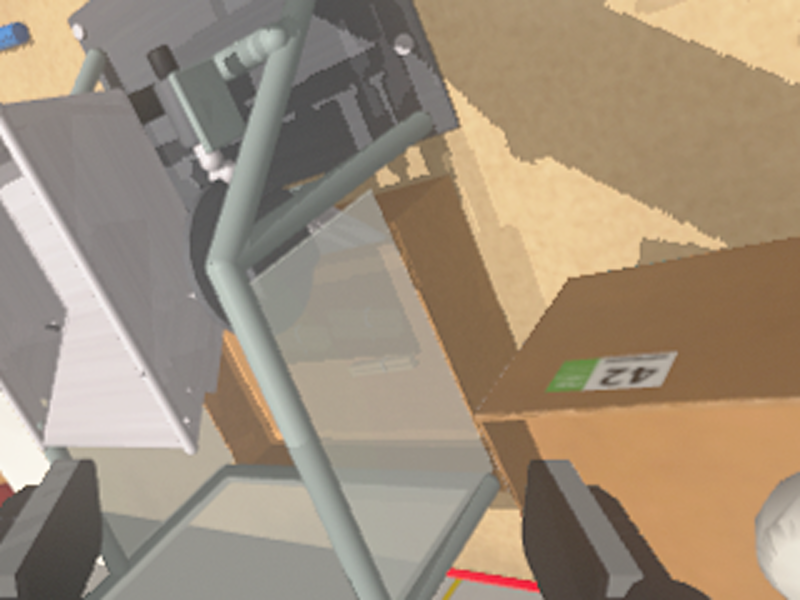

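```bash
python3 - <<'E'
from h import *
import cv2
a=cams.read_camera("wrist")[130:235,225:330]
l=cv2.cvtColor(a,cv2.COLOR_RGB2LAB);l[:,:,0]=cv2.createCLAHE(6,(4,4)).apply(l[:,:,0])
cv2.imwrite("pics/k.png",cv2.resize(cv2.cvtColor(l,cv2.COLOR_LAB2BGR),(600,600),interpolation=cv2.INTER_CUBIC))
E
```

```text
(no output)
```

View pics/k.png

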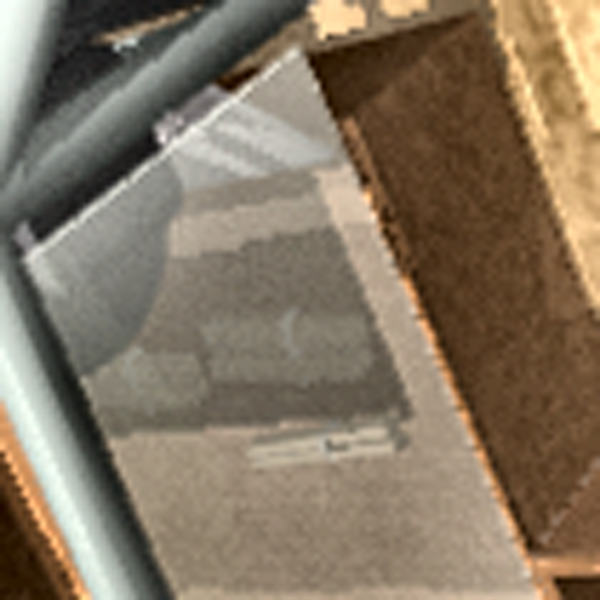

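Through the clear skirt one peg lies in the carton at (320, 445). Two peg-coloured patches lie in the shadow at (285, 345) and (140, 390), each one peg long and about two pegs wide, which fits all five. Handing in.

```bash
python3 - <<'E'
from h import *
stat();print(bot.hand_in())
E
```

```text
t 16.0167 grasp [0.5682 0.4716 0.3473] stand [-0.0043  0.2903  0.1823] r 0.1824 th 1.189 lean 0.4 F [-0.4  0.1  0.2] w 1.0 q [-1.08  0.84  0.34  0.9   0.22  1.89  0.4 ]
the job is handed in; nothing more can be done
None
```

I tipped the skip to its front stop (about 1.75 rad by the gripper's position) and held it there. Then I eased it back in the grip, let go and handed in at about 16 s. One force reading may have broken a limit.

**What held:**
- **Skip:** it reads about 0.01 rad. After release the knob was within about 2 px of its upright position in both views, and the skip is empty.
- **Bystanders:** by the detector all three stayed in place. Most shifts were 1–2 px; the marker's reading moved about 5 px in the top view, roughly 10–15 mm.
- **Carton:** its detected position shifted about 4 px, roughly 10 mm, against the 40 mm limit. The skip's lip partly hid it.
- **Robot:** it is clear and reads no contact force.

**What is doubtful:**
- **Wrist force:** as the skip came home, the contact force read about 145 N ([-50, -39, 130] N) at the end of that move, above the 120 N limit. I had set the target about 2 mm past where the skip rests. It was back to about 12 N at the next reading, 0.25 s later, but it may count as a failure.
- **Pegs:** only one shows clearly in the carton. The others lie in shadow under the lip, seen through the skirt as two patches, each about two pegs in size. That fits all five, but I did not see each one separately. No peg showed anywhere outside the carton.

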